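# Dial the code on a key safe and draw its bolt

## Robot

A 6-joint arm with a two-finger parallel gripper is mounted at the origin on a cart in front of the work surface, level with it; the furniture and walls round the work are solid. World frame = base frame: x ahead of the robot, y to its left, z up, the work surface at z = 0. Lengths are in mm, angles in rad, forces in N, time in s.
With the tool pointing down it reaches from about 275 to 750 mm from the base axis. Payload 10.2 kg.
Tool frame: the origin (TCP) lies midway between the tips of the shut fingers; the grasp point (between the pads) lies 19 mm behind it; z points along the fingers, y is the direction in which the jaws open and shut (so a half turn about z gives the same grasp; the last joint's range is limited). The gripper opens to 85 mm and grips with 20 to 120 N. Pads are 22 mm wide; open, the fingers measure 114 mm over their backs; the gripper's body (76 mm by 85 mm) begins 54 mm behind the grasp point. The pads swing forward as they close: fully open they stand 13 mm farther back than shut.
Start: joints at [1.004, 0.313, 1.498, -0, 1.331, -0.223], TCP at [176.973, 494.279, 191.894] pointing down, gripper open.
Joint ranges: [-2.94, 2.94], [-0.97, 2.17], [0.19, 2.56], [-1.23, 4.37], [0.02, 3.11], [-2.88, 2.88]. Speed limits (rad/s): [2.39, 2.39, 3.01, 3.14, 3.14, 3.14].

## Interface

Orientations are given as a unit quaternion [w, x, y, z].
In Python, from rig import sense, capture, finish_job, search_frame, trace gives the robot as it stands.
- The arm moves only by the tool arm_command, never from a script. Its argument "steps" is one flat list of numbers, 5 for each row, row after row: the shift along the world's x, y, z in units of 50 mm (1.0 is 50 mm), then the turn about the world's z in units of 5 degrees (1.0 is 5 degrees), then the opening in per cent of the stroke, from 0 (shut) to 100 (fully open). In form: [dx, dy, dz, twist, fingers, dx, dy, dz, twist, fingers, ...]. A call has 1 to 5 rows; each row shifts and turns the commanded pose from where the row before left it; what a row does not reach is not made up. A row lasts 1/8 s, in which the tool goes at most 62.5 mm and 10.7 degrees, less where a joint would pass 70% of its speed; a pose out of reach is approached as far as the arm can. A call is refused whole if a number of a shift passes 1 or a number of a turn 1, either way. A call with a gripper value outside its range is refused whole. The fingers move at their own pace and stop on an object; "grip_force" is the grip in N (left out, the last holds). Time passes only in rows, so rows that do not move let the fingers close. It gives the time, the measured TCP pose, the force and the opening at its end, in the units of the state.
- sense(): the state, without advancing time (a new reading comes with each control period).
- capture(name): name is "side" or "top" or "wrist"; returns a dict with "frame" (400x640x3 uint8, blue, green, red), "fov_y" (degrees; the focal length in pixels is half the picture's height over the tangent of half this angle, whatever the lens; pixels are square), "cx", "cy" (the principal point, pixels), "extrinsics" (4x4, takes a point from world to camera coordinates). Camera axes: x right, y down, z forward; pixel columns grow to the right and rows downward; lengths in mm; the calibration is good to about 2 mm. A picture is of the moment at which its call begins. There is no depth.
- finish_job(): hands the job in, once; it reports no verdict.
Trained networks look in a picture, given as the dict that the camera call returned (one of the last four; its "shot" number tells which), for a name from the list of things; names that differ only in an ending like _2 or _b are one class to them, and where a whole thing is asked for, a point or a joint stands for the part that bears it (a point fixed in the world has none). Each returns a list of dicts, best first, with "score" (0 to 1); they miss things now and then, are a little off and sometimes report something else, mostly with a low value. They report only what shows in the picture. A call takes as long as a camera call.
- search_frame(picture, target): "point" ([x, y, z] in mm, in world coordinates, good to about 4 mm: the middle of the surface that is visible of it).
- trace(picture, target): "mask" (400x640 bool, what is visible of it).
The state is a dict: "time_s": time; "joints": joint angles; "dq": joint speeds; "tau": joint torques, N m; "eef_pos": TCP position; "ee_rot": TCP orientation; "force": force on the tool from outside, world axes, zero at the start; "wrist_torque": the same for the moment, N m; "grip_width": opening from 0.0 (shut) to 1.0 (fully open).
Only numpy, scipy, OpenCV 4.12 (cv2) and the standard library are available. Lean on these libraries where they do the work, as an engineer would, in place of code of your own. Each camera call takes 0.05 s, during which the arm holds its last target. There are 200 camera calls.

## Task

Open the lock of the small key safe that lies on the bench: with a fingertip pressed lightly on it, roll each of the three dotted thumbwheels until the code 4 - 2 - 5 (from left to right, in dots) stands squarely on top; only then slide the bolt's tab fully to the right, away from the wheels, and leave it there. Press the wheels gently (they sit on soft springs; never press with more than 25 N) and do not knock the things lying round the safe.

Things in the scene. Friction and masses are not known exactly. Their poses are not given: they have to be found in the camera images.
- key_safe: Fixed flat grey steel box with an aluminium top plate, 110 (its x) x 206 (y) x 44 mm high; origin under its centre. x points away from the robot (turned up to 0.35 rad), y left along the row of wheels, z up. On the top, left to right: wheels 1, 2, 3 (y = +62, +26, -10 mm, x = 0), then the bolt's tab (y = -55 mm when locked).
- wheel_1_top (a point): Highest point of the left wheel's rim when not pressed, 58 mm above the bench, 14 mm above the top plate. Each wheel is a white disc, radius 24 mm, 14 mm wide (along y), on a level axle along the safe's y; wheel centres are 36 mm apart. Fixed to the safe, same axes.
- wheel_2_top (a point): The same point of the middle wheel.
- wheel_3_top (a point): The same point of the right wheel.
- carrier_1: Hidden sprung axle of the left wheel; origin on the axle, 34 mm above the bench. A wheel pressed from above yields 6 N per mm over 2 mm (12 N), then meets a hard stop. It turns smoothly (no clicks), stays where it is left, and resists with 3.3 N at the rim, so a fingertip needs about 6 to 8 N of press to roll it without slipping.
- carrier_2: The same for the middle wheel.
- carrier_3: The same for the right wheel.
- wheel_1 (a joint): Left wheel's angle, rad; grows as its top rolls away from the robot (safe's +x), 24 mm of rim per rad. Six faces with 1 to 6 black dots as on dice, two grey grooves between faces; face n is squarely on top, in line with the white index ridges, at (n-1) x 1.0472. Stops at -0.4 and 5.6 (does not pass from 6 to 1). Code: 4 dots, 3.1416; starts 0.7 to 2.1 too low.
- wheel_2 (a joint): Middle wheel's angle, likewise. Code: 2 dots, 1.0472; starts 0.7 to 2.1 too high.
- wheel_3 (a joint): Right wheel's angle, likewise. Code: 5 dots, 4.1888; starts 0.7 to 2.1 too low.
- bolt (a joint): Travel of the bolt, m: 0 locked (start), 0.025 fully drawn (stop); grows as the tab moves to the safe's -y (right). Friction 3 N; stays where it is left. Unless all three wheels show the code (within about 0.15 rad) it is blocked after 1.5 mm.
- bolt_tab (a point): Centre of the bolt's upright steel tab, 20 mm (x) by 10 mm (y) by 24 mm high, from 46 to 70 mm above the bench; moves with the bolt. When locked there are 33 mm between the right wheel's face and the tab.
- tape_1: Loose roll of tape, 96 mm across, 25 mm high, left of the safe: leave where it is. Origin under its centre.
- copper_gasket_pack: Loose pack of copper rings, 49 mm across, 10 mm high, beyond the safe: leave where it is.
- kf_centering_ring: Loose ring, 42 mm across, 8 mm high, beyond the safe: leave where it is.
- hex_key: Loose black hex key, 32 x 84 x 9 mm, right of the safe: leave where it is.
- kf_clamp: Loose clamp, 57 x 88 x 17 mm, further right: leave where it is.
- multimeter: Loose multimeter, 142 x 68 x 43 mm, further right, near the robot: leave where it is.

How it is judged:
By the outcome, as a careful person would: the job done as asked, in the order asked, and still so for the second after the job is handed in, with the robot touching nothing.
It also fails if it takes over 72 s, if anything falls off the work surface, if the arm or the gripper's body presses on something with over 40 N, if the wrist force passes 120 N, or if a joint passes its speed limit or range.

## Working session

There is one attempt and no reset: what is moved stays moved. The work goes in short steps, Python scripts to look and compute and a tool call to move; the robot and the scene stay as the last step left them, time stands still between calls to the robot, and variables do not carry over. Pictures are saved under pics/ and viewed, on a budget of 10 in all, crops included, one or two more only if the job needs it, and the job is handed in when it is done.

Besides the shell and the picture viewer there is one more tool, called after "Call:" as name(argument=value, ...) on one line, values as JSON. arm_command: Moves the arm, as the interface text tells. Its arguments: {"type":"object","properties":{"steps":{"type":"array"},"grip_force":{"type":"number"}},"required":["steps"]}

```bash
mkdir -p pics; ls
python3 - <<'E'
from rig import *
import cv2,numpy as np
s=sense();print(s)
t=capture("top");cv2.imwrite("pics/top0.png",t["frame"])
for n in ["key_safe","wheel_1_top","bolt_tab","bolt","wheel_1"]:
    try: print(n,[(np.round(d["point"],1),round(d["score"],2)) for d in search_frame(t,n)])
    except Exception as e: print(n,e)
sd=capture("side");cv2.imwrite("pics/side0.png",sd["frame"])
for n in ["key_safe","wheel_1_top","bolt_tab"]:
    try: print(n,[(np.round(d["point"],1),round(d["score"],2)) for d in search_frame(sd,n)])
    except Exception as e: print(n,e)
print(t["fov_y"],t["extrinsics"],sd["extrinsics"])
cv2.imwrite("pics/both0.png",cv2.resize(np.vstack([t["frame"],sd["frame"]]),(480,600)))
E
```

```text
pics
{'time_s': 0.0, 'joints': array([ 1.00361995e+00,  3.13475426e-01,  1.49845153e+00, -2.14078826e-05,
        1.33098418e+00, -2.23403409e-01]), 'dq': array([ 5.13267280e-06, -7.13631126e-04,  1.76612309e-04,  1.84269942e-03,
        8.91294425e-04, -7.67877958e-04]), 'tau': array([-6.24683025e-05, -4.12273157e+01, -2.59732032e+01, -1.88815875e-04,
        4.26537110e-03,  3.49260085e-05]), 'eef_pos': array([176.7952685 , 494.00734081, 191.31665838]), 'ee_rot': array([-2.44263784e-04,  1.71038788e-01,  9.85264075e-01, -6.12407622e-04]), 'force': array([-1.0924371 , -0.35792667, -0.23454918]), 'wrist_torque': array([ 0.02854245, -0.00879491, -0.00451191]), 'grip_width': 1.0012404259657426}
key_safe [(array([521.5,   2.1,  47.1]), 0.97)]
wheel_1_top [(array([515.5,   1. ,  41.9]), 0.93), (array([522.5,  -2.3,  55.1]), 0.56)]
bolt_tab []
bolt []
wheel_1 [(array([521.9,  -7.4,  56.2]), 0.43)]
key_safe [(array([518.4,  42.6,  40.6]), 0.93)]
wheel_1_top [(array([518.7,  36.4,  48.1]), 0.92), (array([519.5,  28. ,  52.1]), 0.21)]
bolt_tab [(array([504.8,  64.5,  56.4]), 0.66), (array([535.3, -50.2,  62.6]), 0.63)]
54.79921053778589 [[ 1.61515887e-03 -9.99996552e-01 -2.07071504e-03 -2.53891231e+01]
 [-9.83706931e-01 -1.21658354e-03 -1.79775400e-01  5.16162810e+02]
 [ 1.79772261e-01  2.32734256e-03 -9.83705504e-01  1.14524261e+03]
 [ 0.00000000e+00  0.00000000e+00  0.00000000e+00  1.00000000e+00]] [[-9.96326461e-01 -8.52233417e-02 -8.40034962e-03  5.04758265e+02]
 [-4.77762683e-02  6.34575505e-01 -7.71382756e-01  8.67343119e+01]
 [ 7.10704723e-02 -7.68147714e-01 -6.36316020e-01  1.16040577e+03]
 [ 0.00000000e+00  0.00000000e+00  0.00000000e+00  1.00000000e+00]]
```

View pics/top0.png

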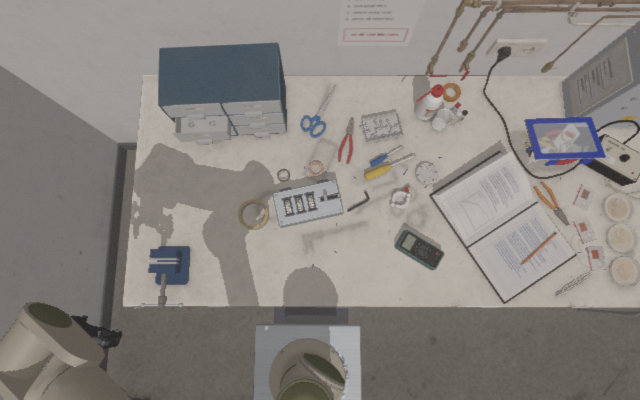

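Call:
arm_command(steps=[0.5,-1,0.12,0.65,0,0.5,-1,0.12,0.65,0,0.5,-1,0.12,0.65,0,0.5,-1,0.12,0.65,0,0.5,-1,0.12,0.65,0], grip_force=40)

```text
time_s: 1.12
eef_pos: [302.5, 242.7, 222.3]
ee_rot: [0.0, 0.029, 1.0, 0.0]
force: [1.1, -0.0, 0.3]
grip_width: 0.001
```

Call:
arm_command(steps=[0.5,-1,0.12,0.65,0,0.5,-1,0.12,0.65,0,0.5,-1,0.12,0.65,0,0.5,-1,0.12,0.65,0,0.5,-1,0.12,0.65,0])

```text
time_s: 1.75
eef_pos: [427.5, -7.6, 252.3]
ee_rot: [0.0, -0.112, 0.994, -0.0]
force: [0.6, 0.2, 0.6]
grip_width: 0.0
```

Call:
arm_command(steps=[0,0,0,0,0,0,0,0,0,0])

```text
time_s: 2.0
eef_pos: [426.7, -5.4, 251.7]
ee_rot: [-0.0, -0.111, 0.994, 0.0]
force: [-0.5, 0.1, -1.1]
grip_width: -0.0
```

```bash
cat > h.py <<'E'
from rig import *
import cv2,numpy as np
def K(c):
    f=200/np.tan(np.radians(c["fov_y"]/2)); return np.array([[f,0,c["cx"]],[0,f,c["cy"]],[0,0,1]])
def proj(c,P):
    P=np.atleast_2d(P).astype(float);E=c["extrinsics"];q=(E[:3,:3]@P.T+E[:3,3:]);u=K(c)@q;return (u[:2]/u[2]).T
def unproj(c,uv,z):
    E=c["extrinsics"];R=E[:3,:3];o=-R.T@E[:3,3];d=R.T@np.linalg.inv(K(c))@[uv[0],uv[1],1];return o+d*(z-o[2])/d[2]
E
python3 - <<'E'
from h import *
s=sense();print(s["time_s"],s["eef_pos"],s["ee_rot"],s["force"],s["grip_width"])
w=capture("wrist");cv2.imwrite("pics/w1.png",w["frame"]);print(w["fov_y"],w["cx"],w["cy"],w["extrinsics"])
for n in ["key_safe","wheel_1_top","bolt_tab"]:
    print(n,[(np.round(d["point"],1),round(d["score"],2)) for d in search_frame(w,n)])
print(proj(w,s["eef_pos"]))
m=trace(w,"key_safe")
print([ (d["score"],d["mask"].sum(),cv2.minAreaRect(np.argwhere(d["mask"])[:,::-1].astype(np.float32))) for d in m])
E
```

```text
2.0 [426.68123774  -5.39347107 251.74836253] [-1.95098568e-04 -1.11210857e-01  9.93796796e-01  1.87808979e-04] [-0.53775552  0.0993679  -1.1337449 ] -0.0002804830999319947
71.76339029866263 319.2531796550757 193.7627692059225 [[-2.20674335e-01  9.75347486e-01 -3.45815364e-04  1.00308345e+02]
 [ 9.23536996e-01  2.09066102e-01  3.21513267e-01 -4.53200883e+02]
 [ 3.13659455e-01  7.06303533e-02 -9.46905011e-01  3.03779564e+02]
 [ 0.00000000e+00  0.00000000e+00  0.00000000e+00  1.00000000e+00]]
key_safe [(array([504.6,  -6.9,  41.8]), 0.79), (array([ 537. , -297.8,   14.9]), 0.51)]
wheel_1_top [(array([504.9,  -6.4,  49. ]), 0.65)]
bolt_tab [(array([527.5, -54.5,  67.8]), 0.4)]
[[320.36989924 222.49884099]]
[(0.83, np.int64(8833), ((309.5, 216.5), (73.0, 135.0), 90.0))]
```

View pics/w1.png

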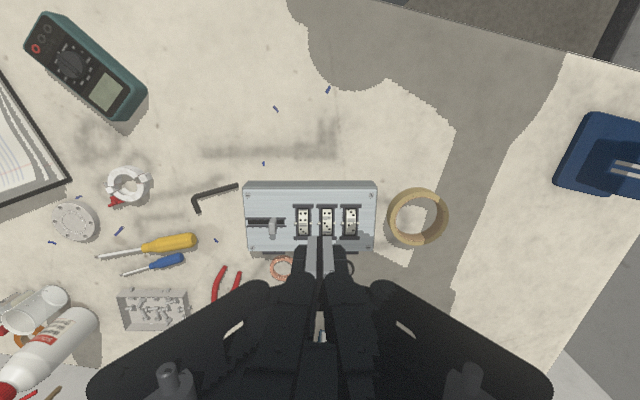

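Run:
```python
import cv2
i=cv2.imread("pics/w1.png");cv2.imwrite("pics/w1c.png",cv2.resize(i[170:270,233:389],None,fx=5,fy=5,interpolation=cv2.INTER_CUBIC))
```

```text
(no output)
```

View pics/w1c.png

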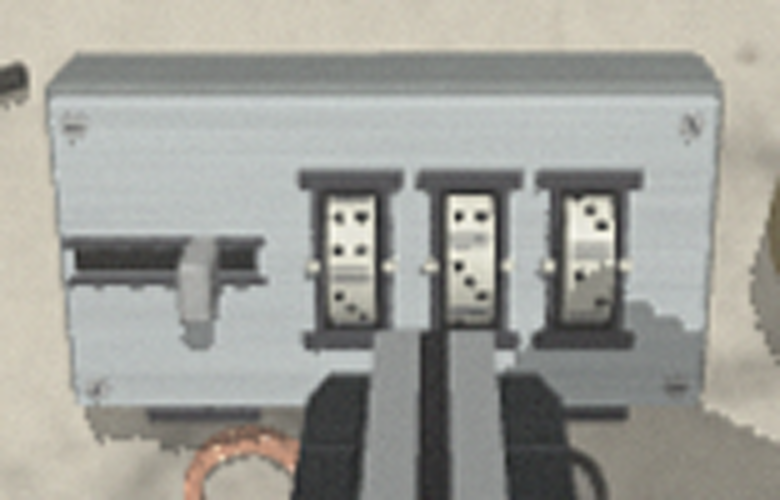

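Run:
```python
from h import *
from scipy.optimize import least_squares
w=capture("wrist")
cor=np.array([[47,95],[720,95],[703,403],[75,405]]);uv=233*np.array([1,0])+170*np.array([0,1])+(cor+.5)/5-.5
P=np.array([[-55,-103,44],[-55,103,44],[55,103,44],[55,-103,44]])
def W(p,P):
    c,s=np.cos(p[2]),np.sin(p[2]);P=np.atleast_2d(P);return np.c_[p[0]+c*P[:,0]-s*P[:,1],p[1]+s*P[:,0]+c*P[:,1],P[:,2]]
for bias in (0,):
    r=least_squares(lambda p:(proj(w,W(p,P))-uv).ravel(),[510,0,.2]);print(r.x,np.round(r.fun,2))
p=r.x
tops=[[0,62,58],[0,26,58],[0,-10,58],[0,-55,70]]
print(W(p,tops).round(1)); print(((proj(w,W(p,tops))-[233,170]+.5)*5-.5).round(0))
for z in(44,48): print(((proj(w,W(p,[[0,62+12,z],[0,50,z],[0,-22,z]]))-[233,170]+.5)*5-.5).round(0))
# wheel angle offset from crop rows: for each wheel rim angle psi toward robot(+)
for y in(62,26,-10):
    ps=np.arange(-.9,.95,.1);q=proj(w,W(p,np.c_[-24*np.sin(ps),0*ps+y,34+24*np.cos(ps)]))
    print(y,[(round(a,1),int(b)) for a,b in zip(ps,(q[:,1]-170+.5)*5-.5)])
t=capture("top")
for n in [0]:
    q=proj(t,W(p,P));print("top",q.round(1),proj(t,W(p,tops)).round(1))
```

```text
[5.21384617e+02 7.72882845e-01 2.27317161e-01] [-2.41 -1.32  2.51 -1.67  1.33  2.2  -1.45  2.07]
[[507.4  61.2  58. ]
 [515.5  26.1  58. ]
 [523.6  -9.   58. ]
 [533.8 -52.8  70. ]]
[[592. 277.]
 [472. 277.]
 [351. 277.]
 [194. 296.]]
[[626. 257.]
 [548. 258.]
 [315. 258.]]
[[628. 263.]
 [550. 263.]
 [314. 264.]]
62 [(np.float64(-0.9), 319), (np.float64(-0.8), 317), (np.float64(-0.7), 315), (np.float64(-0.6), 311), (np.float64(-0.5), 307), (np.float64(-0.4), 302), (np.float64(-0.3), 296), (np.float64(-0.2), 290), (np.float64(-0.1), 284), (np.float64(-0.0), 276), (np.float64(0.1), 269), (np.float64(0.2), 261), (np.float64(0.3), 253), (np.float64(0.4), 245), (np.float64(0.5), 237), (np.float64(0.6), 229), (np.float64(0.7), 221), (np.float64(0.8), 214), (np.float64(0.9), 206)]
26 [(np.float64(-0.9), 319), (np.float64(-0.8), 318), (np.float64(-0.7), 315), (np.float64(-0.6), 311), (np.float64(-0.5), 307), (np.float64(-0.4), 302), (np.float64(-0.3), 297), (np.float64(-0.2), 290), (np.float64(-0.1), 284), (np.float64(-0.0), 277), (np.float64(0.1), 269), (np.float64(0.2), 261), (np.float64(0.3), 253), (np.float64(0.4), 245), (np.float64(0.5), 237), (np.float64(0.6), 229), (np.float64(0.7), 221), (np.float64(0.8), 214), (np.float64(0.9), 207)]
-10 [(np.float64(-0.9), 320), (np.float64(-0.8), 318), (np.float64(-0.7), 315), (np.float64(-0.6), 312), (np.float64(-0.5), 307), (np.float64(-0.4), 302), (np.float64(-0.3), 297), (np.float64(-0.2), 291), (np.float64(-0.1), 284), (np.float64(-0.0), 277), (np.float64(0.1), 269), (np.float64(0.2), 262), (np.float64(0.3), 254), (np.float64(0.4), 246), (np.float64(0.5), 238), (np.float64(0.6), 230), (np.float64(0.7), 222), (np.float64(0.8), 214), (np.float64(0.9), 207)]
top [[343.9 211.7]
 [278.6 226.6]
 [271.3 192.4]
 [335.6 178. ]] [[287.5 205.6]
 [299.  203.1]
 [310.5 200.5]
 [324.9 196.5]]
```

Call:
arm_command(steps=[0.29,0.26,-0.7,0,0,0.29,0.26,-0.7,0,0,0.29,0.26,-0.7,0,0,0.29,0.26,-0.7,0,0,0.29,0.26,-0.7,0,0])

```text
time_s: 2.98
eef_pos: [499.9, 60.0, 75.8]
ee_rot: [0.0, -0.112, 0.994, -0.0]
force: [0.4, 0.3, 0.9]
grip_width: -0.002
```

Call:
arm_command(steps=[0,0,0,0,0,0,0,0,0,0])

```text
time_s: 3.22
eef_pos: [499.7, 59.1, 78.1]
ee_rot: [0.001, -0.112, 0.994, -0.0]
force: [0.7, 0.0, 0.2]
grip_width: -0.001
```

Run:
```python
from h import *
s=sense();print(s["eef_pos"],s["force"])
c=capture("side");w=capture("wrist")
print(proj(c,[s["eef_pos"],[507.4,61.2,58],[515.5,26.1,58]]),proj(w,[s["eef_pos"],[507.4,61.2,58],[515.5,26.1,58]]))
u=proj(c,s["eef_pos"])[0].astype(int)
a=cv2.resize(c["frame"][u[1]-60:u[1]+60,u[0]-80:u[0]+80],None,fx=5,fy=5,interpolation=3)
b=w["frame"][100:350,160:480]
print(u)
cv2.imwrite("pics/s2.png",a);cv2.imwrite("pics/w2.png",cv2.resize(b,None,fx=2.4,fy=2.4,interpolation=3))
```

```text
[499.71241332  59.08434506  78.09303624] [0.74958063 0.02681501 0.21663127]
[[325.80838708 213.42692764]
 [322.46606816 220.40782622]
 [320.37820773 210.19402524]] [[320.66948666 222.13289207]
 [321.02750048 220.64802488]
 [275.91777918 220.77693068]]
[325 213]
```

View pics/s2.png

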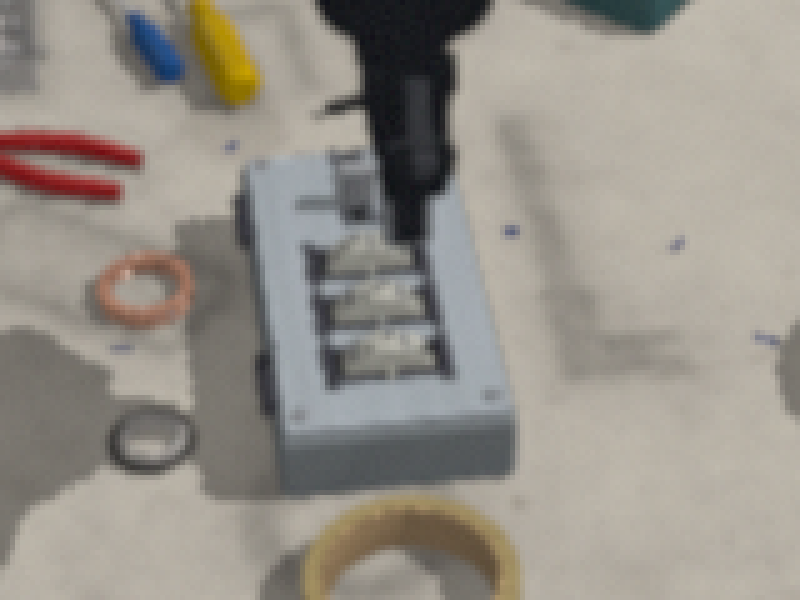

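View pics/w2.png

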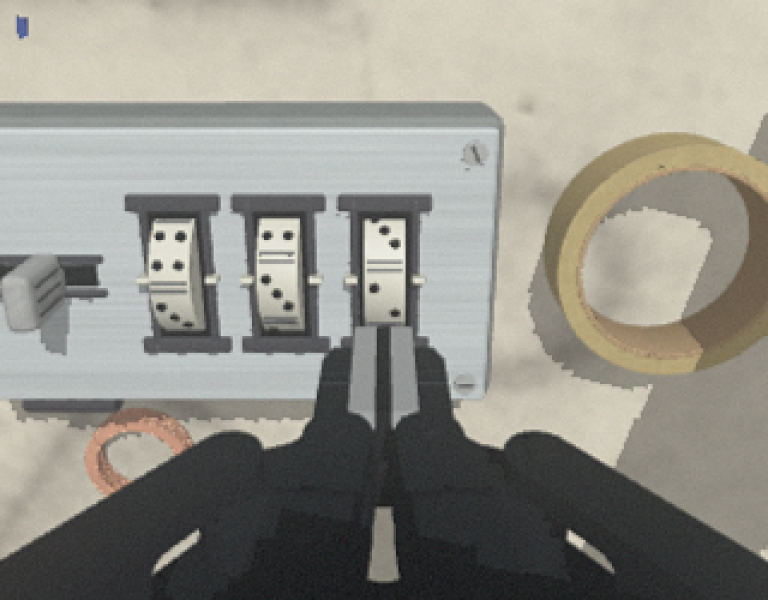

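Call:
arm_command(steps=[0,0,-0.15,0,0,0,0,-0.1,0,0,0,0,-0.05,0,0,0,0,-0.04,0,0,0,0,0,0,0])

```text
time_s: 3.95
eef_pos: [499.4, 59.3, 59.8]
ee_rot: [-0.0, -0.111, 0.994, 0.0]
force: [-0.1, 0.2, 0.0]
grip_width: 0.001
```

Call:
arm_command(steps=[0,0,-0.03,0,0,0,0,-0.03,0,0,0,0,0,0,0])

```text
time_s: 4.32
eef_pos: [499.4, 59.3, 56.8]
ee_rot: [-0.0, -0.111, 0.994, 0.0]
force: [0.1, 0.1, -0.6]
grip_width: -0.001
```

Call:
arm_command(steps=[0,0,-0.04,0,0,0,0,0,0,0])

```text
time_s: 4.58
eef_pos: [499.4, 59.3, 54.8]
ee_rot: [-0.0, -0.111, 0.994, 0.0]
force: [-0.4, 0.1, -0.2]
grip_width: 0.003
```

Call:
arm_command(steps=[0,0,-0.04,0,0,0,0,0,0,0])

```text
time_s: 4.82
eef_pos: [499.4, 59.3, 52.7]
ee_rot: [-0.0, -0.111, 0.994, 0.0]
force: [1.1, 0.3, -0.8]
grip_width: 0.003
```

Run:
```python
from h import *
s=sense();print(s["eef_pos"],s["force"])
c=capture("side");w=capture("wrist")
print(proj(w,[s["eef_pos"],[507.4,61.2,58],[515.5,26.1,58]]))
a=cv2.resize(c["frame"][170:250,265:385],None,fx=4,fy=4,interpolation=3)
b=cv2.resize(w["frame"][150:300,240:400],None,fx=2,fy=2,interpolation=3)[:,:320]
b=cv2.resize(b,(int(320*320/300),320));cv2.imwrite("pics/s3.png",np.hstack([a,b])[:, :800])
```

```text
[499.35726965  59.2819901   52.71872833] [ 1.11370679  0.2735152  -0.81894904]
[[320.42102658 222.3562171 ]
 [320.55821976 236.09629999]
 [269.91194851 236.25008878]]
```

View pics/s3.png

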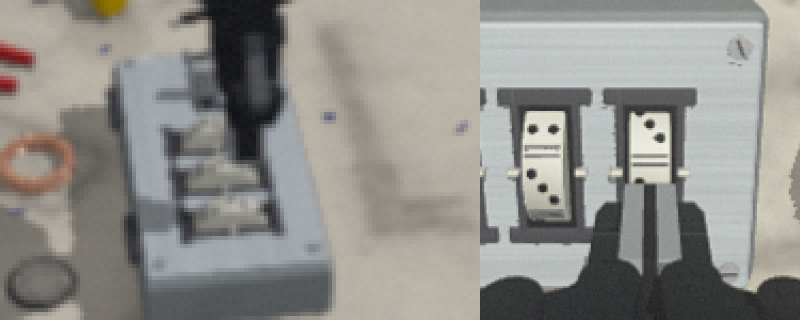

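Run:
```python
from h import *
c=capture("side");w=capture("wrist")
for z in (52,62,72,82,92): print(z,proj(c,[499.4,59.3,z])[0].round(1),proj(w,[[499.4,59.3,z],[488.7,56.8,z]]).round(1))
```

```text
52 [326. 222.] [[320.5 221.9]
 [320.4 207.7]]
62 [326.  218.7] [[320.5 227.9]
 [320.4 213.2]]
72 [326.  215.5] [[320.6 234.7]
 [320.5 219.2]]
82 [325.9 212.2] [[320.6 242.1]
 [320.5 226. ]]
92 [325.9 208.9] [[320.7 250.4]
 [320.6 233.5]]
```

Call:
arm_command(steps=[0,0,-0.08,0,0,0,0,-0.04,0,0,0,0,0,0,0])

```text
time_s: 5.4
eef_pos: [499.3, 59.3, 46.7]
ee_rot: [-0.0, -0.111, 0.994, 0.0]
force: [0.4, 0.5, -0.1]
grip_width: 0.001
```

Call:
arm_command(steps=[0,0,-0.08,0,0,0,0,-0.04,0,0,0,0,0,0,0])

```text
time_s: 5.78
eef_pos: [499.4, 59.3, 40.7]
ee_rot: [-0.0, -0.111, 0.994, 0.0]
force: [-0.5, -0.5, 0.4]
grip_width: 0.002
```

Call:
arm_command(steps=[0,0,-0.04,0,0,0,0,-0.04,0,0,0,0,0,0,0])

```text
time_s: 6.15
eef_pos: [499.4, 59.3, 36.7]
ee_rot: [-0.0, -0.111, 0.994, 0.0]
force: [1.0, 0.3, 0.2]
grip_width: 0.004
```

Run:
```python
from h import *
s=sense();print(s["eef_pos"],s["force"])
c=capture("side");w=capture("wrist")
a=cv2.resize(c["frame"][170:250,265:385],None,fx=4,fy=4,interpolation=3)
b=cv2.resize(w["frame"][150:300,240:390],(320,320),interpolation=3)
cv2.imwrite("pics/s4.png",np.hstack([a,b]))
```

```text
[499.37745506  59.25933137  36.7306789 ] [0.98964377 0.31726877 0.23226315]
```

View pics/s4.png

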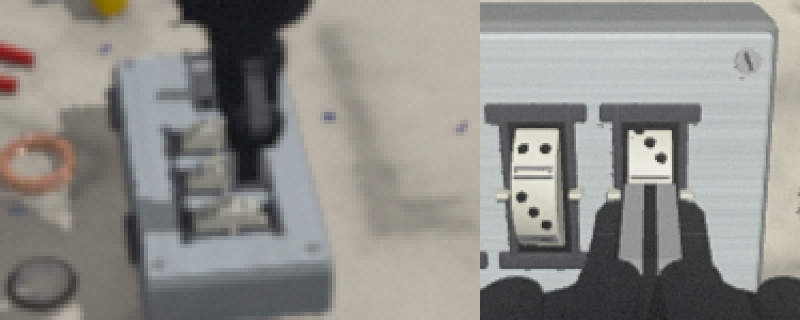

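Call:
arm_command(steps=[0,0,-0.08,0,0,0,0,-0.04,0,0,0,0,0,0,0])

```text
time_s: 6.62
eef_pos: [499.3, 59.3, 30.7]
ee_rot: [-0.0, -0.111, 0.994, 0.0]
force: [0.1, -0.5, 1.1]
grip_width: 0.003
```

Call:
arm_command(steps=[0,0,-0.03,0,0,0,0,0,0,0])

```text
time_s: 6.88
eef_pos: [499.4, 59.3, 29.3]
ee_rot: [-0.0, -0.111, 0.994, 0.0]
force: [0.5, 0.1, -0.8]
grip_width: 0.003
```

Call:
arm_command(steps=[0,0,-0.03,0,0,0,0,0,0,0])

```text
time_s: 7.12
eef_pos: [499.4, 59.3, 27.8]
ee_rot: [-0.0, -0.111, 0.994, 0.0]
force: [0.5, 0.5, -1.1]
grip_width: -0.001
```

Call:
arm_command(steps=[0,0,-0.03,0,0,0,0,0,0,0])

```text
time_s: 7.38
eef_pos: [499.4, 59.3, 26.3]
ee_rot: [-0.0, -0.111, 0.994, 0.0]
force: [0.0, 0.7, -0.1]
grip_width: 0.0
```

Call:
arm_command(steps=[0,0,-0.02,0,0,0,0,0,0,0])

```text
time_s: 7.62
eef_pos: [499.4, 59.3, 25.3]
ee_rot: [-0.0, -0.111, 0.994, 0.0]
force: [-0.1, -0.0, -0.2]
grip_width: -0.002
```

Call:
arm_command(steps=[0,0,-0.02,0,0,0,0,0,0,0])

```text
time_s: 7.88
eef_pos: [499.4, 59.3, 24.3]
ee_rot: [-0.0, -0.112, 0.994, 0.0]
force: [-1.0, 0.2, -0.3]
grip_width: -0.002
```

Call:
arm_command(steps=[0,0,-0.02,0,0,0,0,0,0,0])

```text
time_s: 8.12
eef_pos: [499.4, 59.3, 23.3]
ee_rot: [-0.0, -0.111, 0.994, -0.0]
force: [0.4, -0.6, 0.2]
grip_width: -0.0
```

Call:
arm_command(steps=[0,0,-0.02,0,0,0,0,0,0,0])

```text
time_s: 8.38
eef_pos: [499.4, 59.3, 22.3]
ee_rot: [-0.0, -0.111, 0.994, 0.0]
force: [0.5, -0.1, -0.1]
grip_width: -0.001
```

Call:
arm_command(steps=[0,0,-0.02,0,0,0,0,0,0,0])

```text
time_s: 8.62
eef_pos: [499.4, 59.3, 21.3]
ee_rot: [-0.0, -0.111, 0.994, 0.0]
force: [0.0, 0.3, 0.6]
grip_width: -0.002
```

Run:
```python
from h import *
s=sense();print(s["eef_pos"],s["force"])
c=capture("side");w=capture("wrist")
for z in (48,53,58,63): print(z,(proj(c,[[499.4,59.3,z],[488.7,56.8,z]])-[265,170])*4,(proj(w,[[499.4,59.3,z],[488.7,56.8,z]])-[240,150])*2.133)
a=cv2.resize(c["frame"][170:250,265:385],None,fx=4,fy=4,interpolation=3)
b=cv2.resize(w["frame"][150:300,240:390],(320,320),interpolation=3)
cv2.imwrite("pics/s5.png",np.hstack([a,b]))
```

```text
[499.41599422  59.26480406  21.31406188] [0.0083848  0.34481608 0.55124328]
48 [[244.14143729 212.9049521 ]
 [262.91658012 210.93454614]] [[171.88013467 192.5475656 ]
 [171.69169763 158.53404903]]
53 [[244.07717129 206.53109382]
 [262.9058211  204.56169355]] [[171.94630837 200.94661762]
 [171.75389061 166.13875456]]
58 [[244.01253801 200.12080983]
 [262.89500066 198.15245888]] [[172.01629938 209.83017881]
 [171.81975024 174.19180325]]
63 [[243.94753431 193.67378698]
 [262.88411827 191.70652971]] [[172.09044782 219.24141852]
 [171.88961063 182.73404818]]
```

View pics/s5.png

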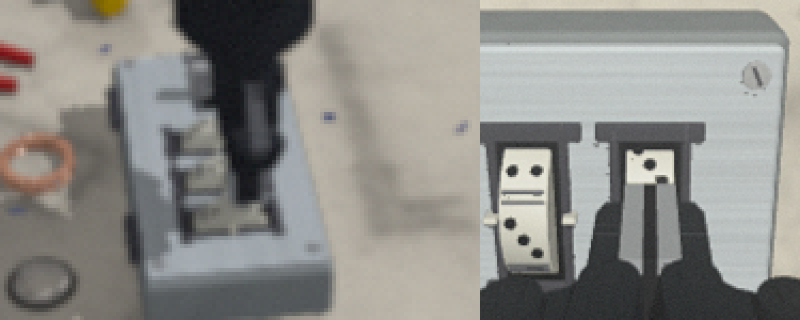

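Call:
arm_command(steps=[0,0,-0.02,0,0,0,0,0,0,0])

```text
time_s: 8.98
eef_pos: [499.4, 59.3, 20.3]
ee_rot: [-0.0, -0.112, 0.994, 0.0]
force: [-0.2, -0.1, 0.8]
grip_width: -0.001
```

Call:
arm_command(steps=[0,0,-0.02,0,0,0,0,0,0,0])

```text
time_s: 9.22
eef_pos: [499.4, 59.3, 19.3]
ee_rot: [-0.0, -0.111, 0.994, 0.0]
force: [0.3, -0.2, -0.5]
grip_width: -0.003
```

Call:
arm_command(steps=[0,0,-0.02,0,0,0,0,0,0,0])

```text
time_s: 9.48
eef_pos: [499.5, 59.3, 18.4]
ee_rot: [0.0, -0.112, 0.994, -0.0]
force: [-0.2, 0.7, 0.0]
grip_width: -0.002
```

Call:
arm_command(steps=[0,0,-0.02,0,0,0,0,0,0,0])

```text
time_s: 9.72
eef_pos: [499.6, 59.3, 17.6]
ee_rot: [0.0, -0.111, 0.994, -0.0]
force: [-2.2, 0.1, 3.1]
grip_width: -0.002
```

Call:
arm_command(steps=[0,0,-0.02,0,0,0,0,0,0,0])

```text
time_s: 9.98
eef_pos: [499.7, 59.3, 16.8]
ee_rot: [0.0, -0.112, 0.994, -0.0]
force: [-2.8, -0.2, 7.8]
grip_width: 0.004
```

Call:
arm_command(steps=[0.04,0.009,0,0,0,0.04,0.009,0,0,0,0.04,0.009,0,0,0,0.04,0.009,0,0,0,0,0,0,0,0])

```text
time_s: 10.6
eef_pos: [507.6, 61.1, 16.9]
ee_rot: [0.0, -0.112, 0.994, -0.0]
force: [-2.4, -0.7, 9.7]
grip_width: 0.002
```

```bash
cat > wa.py <<'E'
from h import *
# rectify each wheel rim: rows = psi (+ = toward robot), columns = y
import sys
p=[521.4,0.8,.2273]
w=capture("wrist");c,s=np.cos(p[2]),np.sin(p[2]);out=[]
print(sense()["eef_pos"].round(1),sense()["force"].round(1))
for y0 in (62,26,-10):
    ps,yy=np.meshgrid(np.linspace(1.3,-1.0,460),y0-np.linspace(-12,12,120),indexing='ij')
    X=-24*np.sin(ps);P=np.c_[(p[0]+c*X-s*yy).ravel(),(p[1]+s*X+c*yy).ravel(),(34+24*np.cos(ps)).ravel()]
    m=proj(w,P).astype(np.float32).reshape(460,120,2)
    o=cv2.remap(w["frame"],m[...,0],m[...,1],cv2.INTER_CUBIC)
    for t in np.arange(-1,1.3,.1):
        r=int((1.3-t)*200);o[r:r+1,:(12 if abs(t-round(t*2)/2)<.01 else 5)]=(0,0,255)
    r=260;o[r,:20]=(0,255,0);out+=[o,np.zeros((460,8,3),np.uint8)]
b=cv2.resize(w["frame"][130:300,230:410],None,fx=2.2,fy=2.2,interpolation=3);b=cv2.copyMakeBorder(b,0,460-b.shape[0],0,0,0)
cv2.imwrite(sys.argv[1],np.hstack(out+[b]))
E
python3 wa.py pics/a1.png
```

```text
[507.6  61.1  16.9] [-2.5  0.6  7.9]
```

View pics/a1.png

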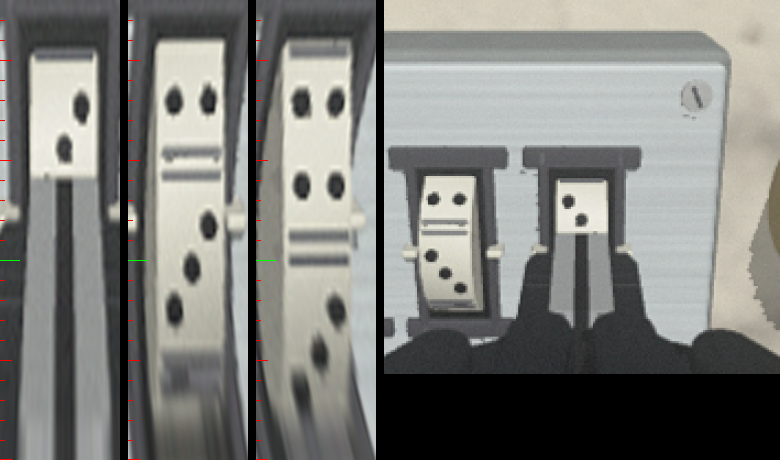

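Call:
arm_command(steps=[0.045,0.01,0,0,0,0.045,0.01,0,0,0,0.045,0.01,0,0,0,0.045,0.01,0,0,0,0,0,0,0,0])

```text
time_s: 11.28
eef_pos: [516.6, 63.1, 16.9]
ee_rot: [0.0, -0.112, 0.994, -0.0]
force: [-2.1, -0.1, 8.1]
grip_width: 0.002
```

Call:
arm_command(steps=[0,0,0.1,0,0,-0.18,-0.042,0,0,0,-0.18,-0.042,0,0,0,0,0,0,0,0,0,0,-0.07,0,0])

```text
time_s: 11.9
eef_pos: [498.7, 58.8, 17.9]
ee_rot: [0.0, -0.111, 0.994, -0.0]
force: [0.8, -0.3, 1.7]
grip_width: -0.001
```

Call:
arm_command(steps=[0,0,-0.015,0,0,0,0,-0.015,0,0,0,0,0,0,0])

```text
time_s: 12.28
eef_pos: [498.8, 58.8, 16.8]
ee_rot: [0.0, -0.112, 0.994, -0.0]
force: [-2.4, -0.1, 7.1]
grip_width: 0.003
```

Call:
arm_command(steps=[0.075,0.017,0,0,0,0.075,0.017,0,0,0,0.075,0.017,0,0,0,0.075,0.017,0,0,0,0.07,0.016,0,0,0])

```text
time_s: 12.9
eef_pos: [517.2, 63.0, 16.9]
ee_rot: [-0.0, -0.112, 0.994, -0.0]
force: [-2.9, -0.5, 8.4]
grip_width: -0.002
```

Call:
arm_command(steps=[0,0,0,0,0,0,0,0.1,0,0,-0.14,-0.032,0,0,0,-0.14,-0.032,0,0,0,0,0,0,0,0])

```text
time_s: 13.52
eef_pos: [502.2, 59.8, 21.2]
ee_rot: [-0.0, -0.111, 0.994, 0.0]
force: [-0.2, -0.4, -0.4]
grip_width: 0.0
```

```bash
python3 wa.py pics/a2.png
```

```text
[502.7  59.8  21.3] [ 1.  -0.1 -0.7]
```

View pics/a2.png

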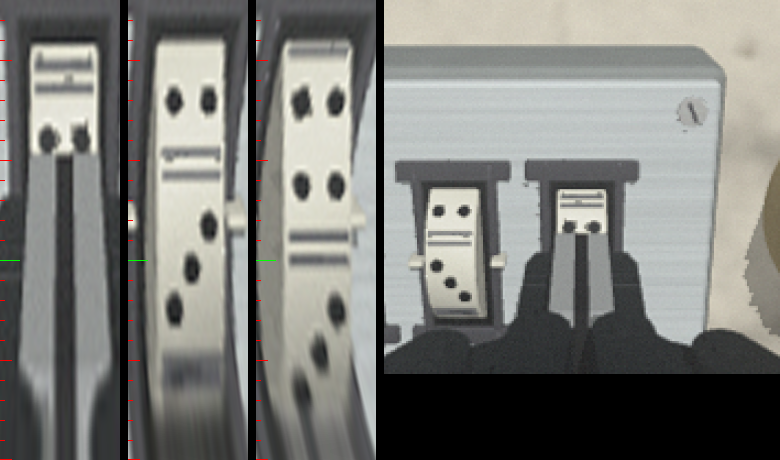

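Call:
arm_command(steps=[0,0,-0.07,0,0,0,0,-0.03,0,0,0,0,0,0,0,0.06,0.014,0,0,0,0.06,0.014,0,0,0])

```text
time_s: 14.2
eef_pos: [509.1, 61.2, 16.9]
ee_rot: [-0.0, -0.112, 0.994, -0.0]
force: [-3.2, -1.5, 9.1]
grip_width: -0.003
```

Call:
arm_command(steps=[0.04,0.009,0,0,0,0.029,0.007,0,0,0,0,0,0,0,0])

```text
time_s: 14.58
eef_pos: [512.7, 62.0, 16.9]
ee_rot: [0.0, -0.112, 0.994, -0.0]
force: [-2.6, -1.1, 8.7]
grip_width: 0.001
```

Call:
arm_command(steps=[0,0,0.2,0,0,0.11,-0.34,0,0,0,0.11,-0.34,0,0,0,0,0,0,0,0])

```text
time_s: 15.08
eef_pos: [523.8, 26.4, 26.0]
ee_rot: [-0.0, -0.11, 0.994, -0.0]
force: [-0.3, -0.7, -0.4]
grip_width: -0.001
```

Call:
arm_command(steps=[0,0,-0.14,0,0,0,0,-0.03,0,0,0,0,-0.03,0,0,0,0,0,0,0])

```text
time_s: 15.58
eef_pos: [523.4, 28.2, 16.9]
ee_rot: [-0.0, -0.112, 0.994, -0.0]
force: [-3.4, -1.7, 9.8]
grip_width: 0.002
```

Call:
arm_command(steps=[-0.075,-0.017,0,0,0,-0.075,-0.017,0,0,0,-0.075,-0.017,0,0,0,-0.075,-0.017,0,0,0,0,0,0,0,0])

```text
time_s: 16.2
eef_pos: [509.5, 24.9, 17.3]
ee_rot: [0.002, -0.112, 0.994, -0.0]
force: [1.5, -0.1, 6.9]
grip_width: 0.002
```

Call:
arm_command(steps=[0,0,0.1,0,0,0.125,0.028,0,0,0,0.125,0.028,0,0,0,0,0,0,0,0])

```text
time_s: 16.7
eef_pos: [521.2, 27.6, 21.1]
ee_rot: [-0.0, -0.112, 0.994, 0.0]
force: [-0.1, -0.4, -0.6]
grip_width: 0.0
```

```bash
python3 wa.py pics/a3.png
```

```text
[520.9  27.6  21.1] [-0.7 -0.1 -0.3]
```

View pics/a3.png

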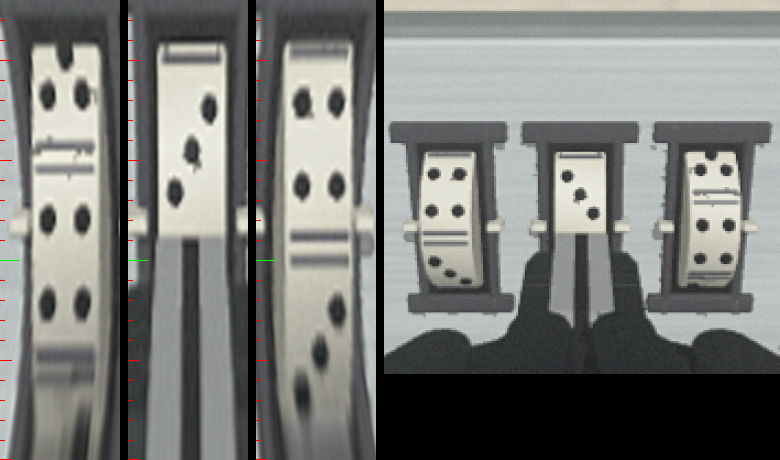

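Call:
arm_command(steps=[0,0,-0.06,0,0,0,0,-0.04,0,0,0,0,0,0,0,-0.075,-0.017,0,0,0,-0.075,-0.017,0,0,0])

```text
time_s: 17.38
eef_pos: [514.8, 25.9, 17.3]
ee_rot: [0.002, -0.111, 0.994, -0.0]
force: [3.4, 2.5, 6.0]
grip_width: 0.001
```

Call:
arm_command(steps=[-0.06,-0.014,0,0,0,-0.049,-0.012,0,0,0,0,0,0,0,0])

```text
time_s: 17.75
eef_pos: [509.0, 24.6, 17.3]
ee_rot: [0.002, -0.111, 0.994, -0.0]
force: [1.0, 2.4, 6.4]
grip_width: 0.004
```

Call:
arm_command(steps=[0,0,0.2,0,0,0.08,-0.34,0,0,0,0.08,-0.34,0,0,0,0,0,0,0,0,0,0,0,0,0])

```text
time_s: 18.38
eef_pos: [515.7, -9.6, 26.1]
ee_rot: [-0.0, -0.111, 0.994, 0.0]
force: [0.2, -0.1, -0.1]
grip_width: -0.0
```

Call:
arm_command(steps=[0,-0.02,-0.14,0,0,0,0,-0.03,0,0,0,0,-0.03,0,0,0,0,0,0,0])

```text
time_s: 18.88
eef_pos: [516.0, -10.4, 16.9]
ee_rot: [-0.0, -0.112, 0.994, -0.0]
force: [-2.5, -0.2, 8.1]
grip_width: 0.0
```

Call:
arm_command(steps=[0.085,0.02,0,0,0,0.085,0.02,0,0,0,0.085,0.02,0,0,0,0.085,0.02,0,0,0,0,0,0,0,0])

```text
time_s: 19.5
eef_pos: [533.4, -6.4, 17.0]
ee_rot: [0.0, -0.112, 0.994, -0.0]
force: [0.0, 0.3, 7.6]
grip_width: -0.003
```

Call:
arm_command(steps=[0,0,0.1,0,0,-0.175,-0.041,0,0,0,-0.175,-0.041,0,0,0,0,0,0,0,0])

```text
time_s: 20.0
eef_pos: [514.6, -10.7, 21.3]
ee_rot: [-0.0, -0.111, 0.994, 0.0]
force: [0.1, 0.5, 0.8]
grip_width: 0.001
```

Call:
arm_command(steps=[0,0,-0.06,0,0,0,0,-0.04,0,0,0,0,0,0,0])

```text
time_s: 20.38
eef_pos: [515.8, -10.7, 16.8]
ee_rot: [0.0, -0.112, 0.994, -0.0]
force: [-3.3, 0.2, 8.2]
grip_width: -0.002
```

Call:
arm_command(steps=[0.085,0.02,0,0,0,0.085,0.02,0,0,0,0.085,0.02,0,0,0,0.085,0.02,0,0,0,0,0,0,0,0])

```text
time_s: 21.0
eef_pos: [533.2, -6.8, 17.0]
ee_rot: [0.001, -0.112, 0.994, -0.0]
force: [-1.7, -0.5, 8.2]
grip_width: 0.0
```

Call:
arm_command(steps=[0,0,0.1,0,0,-0.135,-0.031,0,0,0,-0.135,-0.031,0,0,0,0,0,0,0,0])

```text
time_s: 21.5
eef_pos: [518.3, -9.8, 21.2]
ee_rot: [-0.0, -0.111, 0.994, 0.0]
force: [-0.1, 0.1, 0.3]
grip_width: -0.0
```

```bash
python3 wa.py pics/a4.png
```

```text
[518.7  -9.8  21.3] [ 0.4  0.5 -0.3]
```

View pics/a4.png

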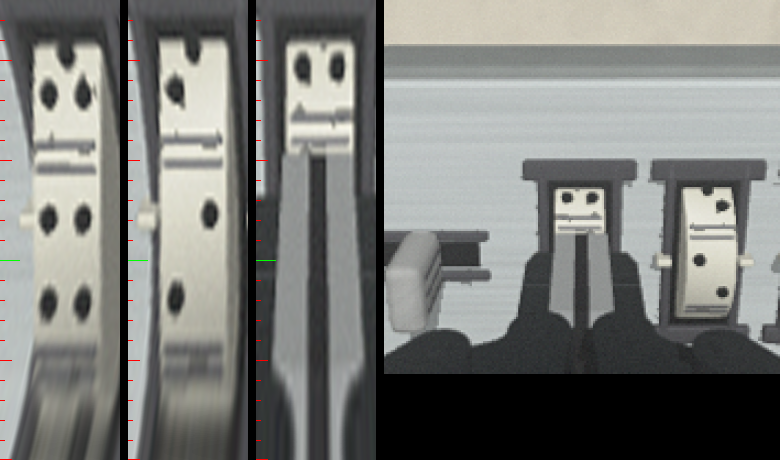

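Call:
arm_command(steps=[0,0,-0.06,0,0,0,0,-0.04,0,0,0,0,0,0,0,0.06,0.014,0,0,0,0,0,0,0,0])

```text
time_s: 22.18
eef_pos: [522.4, -9.1, 17.0]
ee_rot: [0.0, -0.112, 0.994, -0.0]
force: [-2.3, -0.1, 7.7]
grip_width: 0.0
```

Call:
arm_command(steps=[0,0,0.4,0,0,0.07,-0.23,0,0,0,0.07,-0.23,0,0,0,0,0,0,0,0])

```text
time_s: 22.68
eef_pos: [528.9, -33.1, 35.6]
ee_rot: [-0.0, -0.111, 0.994, 0.0]
force: [0.8, -0.3, -0.1]
grip_width: 0.003
```

```bash
python3 wa.py pics/a5.png
```

```text
[528.7 -32.5  35.7] [ 0.1 -0.1  0.5]
```

View pics/a5.png

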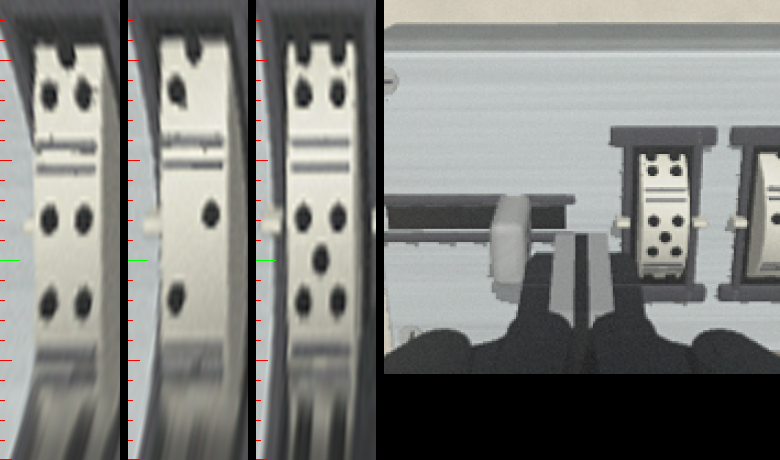

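All three wheels show 4-2-5, centred within about 0.02 rad. Next I lower into the gap and push the tab.

Call:
arm_command(steps=[0,0,-0.2,0,0,0,0,-0.1,0,0,0,0,0,0,0])

```text
time_s: 23.1
eef_pos: [528.6, -31.7, 20.7]
ee_rot: [-0.001, -0.112, 0.994, 0.0]
force: [-0.3, -0.5, 0.4]
grip_width: -0.004
```

Call:
arm_command(steps=[0.018,-0.078,0,0,0,0.018,-0.078,0,0,0,0.018,-0.078,0,0,0,0,0,0,0,0])

```text
time_s: 23.6
eef_pos: [531.8, -44.1, 21.5]
ee_rot: [0.0, -0.111, 0.994, -0.0]
force: [-0.2, 2.3, -0.4]
grip_width: -0.002
```

Call:
arm_command(steps=[0.018,-0.078,0,0,0,0.018,-0.078,0,0,0,0.018,-0.078,0,0,0,0,0,0,0,0])

```text
time_s: 24.1
eef_pos: [534.5, -55.9, 21.4]
ee_rot: [0.0, -0.111, 0.994, -0.0]
force: [-1.3, 1.5, -0.6]
grip_width: -0.003
```

Call:
arm_command(steps=[0.015,-0.065,0,0,0,0.015,-0.065,0,0,0,0.009,-0.04,0,0,0,0,0,0,0,0])

```text
time_s: 24.6
eef_pos: [535.5, -61.2, 21.3]
ee_rot: [-0.001, -0.111, 0.994, 0.002]
force: [-2.0, 18.0, 5.2]
grip_width: -0.002
```

Call:
arm_command(steps=[0.007,-0.03,0,0,0,0.005,-0.02,0,0,0,0,0,0,0,0])

```text
time_s: 24.98
eef_pos: [535.6, -61.7, 21.2]
ee_rot: [-0.001, -0.111, 0.994, 0.004]
force: [-4.3, 27.1, 7.5]
grip_width: -0.004
```

Call:
arm_command(steps=[-0.015,0.07,0,0,0,-0.02,0.1,0,0,0,0,0,0.5,0,0,0,0,1,0,0,-0.7,0,0.7,0,0])

```text
time_s: 25.6
eef_pos: [501.3, -58.9, 133.4]
ee_rot: [0.001, -0.112, 0.994, -0.001]
force: [-0.0, -0.6, -0.1]
grip_width: -0.003
```

Call:
arm_command(steps=[-0.8,0,0.5,0,0,-0.4,0,0.5,0,0,0,0,0,0,0,0,0,0,0,0])

```text
time_s: 26.1
eef_pos: [440.5, -58.2, 180.7]
ee_rot: [-0.0, -0.111, 0.994, -0.0]
force: [-0.5, -0.5, -0.1]
grip_width: -0.001
```

Run:
```python
from h import *
s=sense();print(s["time_s"],s["eef_pos"],s["force"])
w=capture("wrist")
p=[521.4,0.8,.2273];c,sn=np.cos(p[2]),np.sin(p[2])
for y in(-55,-80):print(y,proj(w,[[p[0]-sn*y,p[1]+c*y,70]]))
q=proj(w,[[p[0],p[1],50]])[0];x0,y0=int(q[0]-80),int(q[1]-55);print(x0,y0)
cv2.imwrite("pics/f.png",cv2.resize(w["frame"][max(y0,0):y0+115,max(0,x0):x0+160],None,fx=5,fy=5,interpolation=3))
```

```text
26.1 [440.48525041 -58.22378667 180.71489546] [-0.50317831 -0.52947951 -0.14915668]
-55 [[307.30718457 253.81877988]]
-80 [[286.57674416 253.893694  ]]
271 190
```

View pics/f.png

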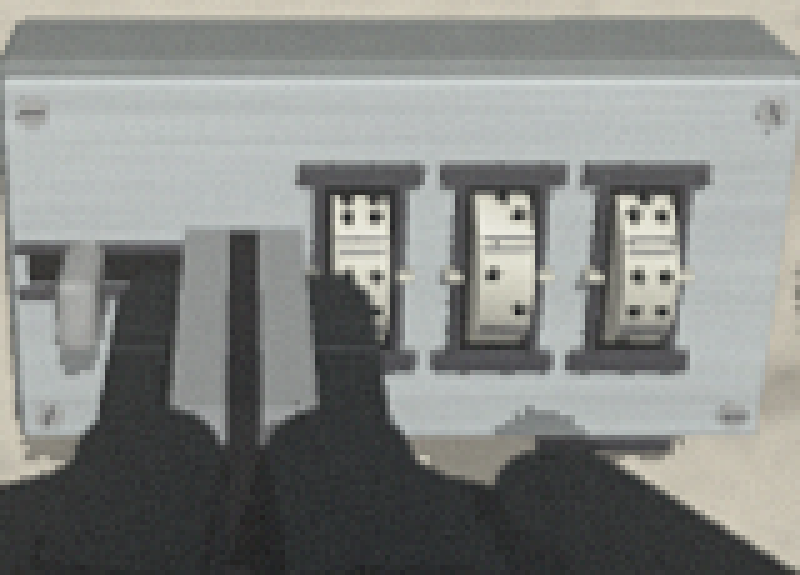

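```bash
python3 -c "
from rig import *
print(finish_job())"
```

```text
the job is handed in; nothing more can be done
None
```

The key safe's lock is open: the wheels show 4 - 2 - 5 and the bolt's tab is pushed fully to the right. The job was handed in at about 26 s.

- **Wheels:** I rolled them in short strokes at about 6 to 10 N. Close up, they read within about 0.02 rad of square, and the last picture showed no change.
- **Bolt:** I pushed the tab only after all three wheels were set, until it met its end stop. The push there peaked at about 27 N. In the last picture the tab sat where a full 25 mm of travel should put it, to about 1 mm. The fingers were clear of everything at hand-in, and the force read near zero.
- **Disagreement:** The fingertips touched the wheels with the reported TCP about 40 mm below the rim. The cameras showed the tips about 35 to 40 mm above the reported TCP. I relied on the force reading and the pictures and came down in small steps.
- **Not checked:** I took no final picture of the loose things around the safe. The arm stayed over the safe and no stray contact forces appeared.

I viewed 12 pictures, two over the budget of 10.

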